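# Wind down the glazing-bench screw press

## Task

The corner sample is glued up and lying under the small screw press. Wind the press's star wheel clockwise, pushing it round spoke by spoke, until the platen has come down and firmly nips the corner sample, then leave the wheel alone. Do not shift the corner sample or disturb the other things on the bench.

Things in the scene. Friction and masses are not known exactly. Their poses are not given: they have to be found in the camera images.
- press: fixed dark-green cast-iron screw press, base 160 mm (x) by 250 mm (y), bed 30 mm above the bench. Steel pillars at y = +105 and -105 mm carry a bridge 46 mm wide (x), 250 mm long (y), its top 156 mm above the bench (pillar nuts to 170 mm, bronze screw nut to 166 mm). Origin: on the screw's axis at bench height; z up.
- wheel_hub (a point): point on the upright axis of the star wheel in its spoke plane, 228 mm above the bench when raised, 215 mm with the platen down (wheel, screw and platen sink together). Five level steel spokes 72 degrees apart, 12 mm thick, end in black 28 mm balls centred 100 mm from the axis. Hub 52 mm across, cap 28 mm above the spokes; free 43 mm below them. x lies along one spoke and turns with it; z up.
- wheel (a joint): turn of the star wheel in rad, growing clockwise seen from above. 0 = raised, 5.0 = platen just touches the corner sample, above 5.2 = firmly nipped, 5.5 = hard stop. Starts between 0 and 2.2; needs about 0.3 N m (3 to 6 N on a spoke) to turn, stays where it is left, lowers the platen 16 mm a turn.
- platen: the press's moving cast-iron pressure plate, 100 mm (x) by 160 mm (y) with ears riding on the pillars, an 8 mm rubber cushion underneath that gives about 1 mm. Origin: centre of the cushion's underside, on the screw's axis; z up. It starts 7 to 13 mm above the corner sample.
- corner: loose corner sample on the press bed, 0.28 kg: two brown wood mouldings 120 mm long, 30 mm wide and 24 mm high joined in a mitred L, with a frosted glass square in the inner corner. Origin: underside, 40 mm inside the outer point of the mitre, about under the screw's axis; the outer point lies along its +x.
- driver: bystander: yellow steel point driver lying on its side, about 190 by 100 by 28 mm; origin at its underside, near the middle
- roller: bystander: rubber roller 36 mm thick and 90 mm long on a wire fork with a black handle, 178 mm long over all along its x; origin at bench height under the front end of the handle
- cup_hook: bystander: small brass cup hook lying on the bench, 48 mm long, 14 mm high; origin at bench height under its collar
- points_jar: bystander: amber jar of glazing points with a steel lid, 64 mm across, 85 mm high; origin at the centre of its underside
- glue: bystander: white glue bottle with an orange cap, 56 mm across, 170 mm high; origin at the centre of its underside
There are look-alikes about, which are no part of the job. Of the things like the corner, leave any that is green; of the rest the smaller one is meant.

How it is judged:
At the end, for the whole second after the job is handed in: The platen bears on the corner sample with more than 10 N, the wheel is at rest, and the sample lies still where it was on the press bed (its origin within 30 mm of the screw's axis) (contact force between platen and corner above 10 N and velocity of joint wheel below 0.05 rad/s and linear speed of corner below 0.01 m/s and horizontal distance between corner and press below 0.03 m); the robot touches nothing.
It fails at once if the corner sample is shifted more than 12 mm (distance of corner from where it was at the start of the episode above 0.012 m).
It fails at once if another thing on the bench (point driver, roller, cup hook, jar or glue bottle) is moved more than 20 mm (distance of any of driver, roller, cup_hook, points_jar, glue from where it was at the start of the episode above 0.02 m).
It also fails if it takes over 48 s, if anything falls off the work surface, if the arm or the gripper's body presses on something with over 40 N, if the wrist force passes 120 N, or if a joint passes its speed limit or range.

## Robot

A 6-joint arm with a two-finger parallel gripper is mounted at the origin on the work surface. World frame = base frame: x ahead of the robot, y to its left, z up, the work surface at z = 0. Lengths are in m, angles in rad, forces in N, time in s.
With the tool pointing down it reaches from about 0.425 to 0.95 m from the base axis. Payload 3.5 kg.
Tool frame: the origin (TCP) lies midway between the tips of the shut fingers; the grasp point (between the pads) lies ctrl.grasp_offset behind it (ctrl.grasp_offset is the distance from the TCP to the grasp point, in m); x points along the fingers, y is the direction in which the jaws open and shut, and the axes are right-handed (so a half turn about x gives the same grasp; the last joint's range is limited). The gripper opens to 85 mm and grips with 20 to 120 N. Pads are 22 mm wide; open, the fingers measure 114 mm over their backs; the gripper's body (76 mm by 85 mm) begins 54 mm behind the grasp point. The pads swing forward as they close: fully open they stand 13 mm farther back than shut.
Start: joints at [1.181, 0.286, 1.577, -0, 1.279, -0.15], TCP at [0.16, 0.656, 0.231] pointing down, gripper open.
Joint ranges: [-2.77, 2.77], [-0.9, 2.22], [0.21, 2.48], [-1.53, 4.67], [0.24, 2.81], [-2.84, 2.84]. Speed limits (rad/s): [2.79, 2.79, 3.14, 3.14, 3.14, 3.14].

## Interface

Orientations are given as a unit quaternion [x, y, z, w].
In Python, from plant import readout, read_camera, sign_off, ctrl gives the robot as it stands.
- The arm moves only by the tool drive_tool, never from a script. Its argument "steps" is a list of rows, each a list of 5 numbers: the shift along the tool's x, y, z in cm, then the turn about the tool's x in degrees, then the opening, from 0 (shut) to 1 (fully open). A call has 1 to 10 rows; each row shifts and turns the commanded pose from where the row before left it, along the tool's axes as they then stand; what a row does not reach is not made up. A row lasts 1/10 s, in which the tool goes at most 50 mm and 8.59 degrees, less where a joint would pass 70% of its speed; a pose out of reach is approached as far as the arm can. A call is refused whole if a number of a shift passes 5 or a number of a turn 8.59, either way. A call with a gripper value outside its range is refused whole. The fingers move at their own pace and stop on an object; "force" is the grip in N (left out, the last holds). Time passes only in rows, so rows that do not move let the fingers close. It gives the time, the measured TCP pose, the force and the opening at its end, in the units of the state.
- readout.get_state(): the state, without advancing time (a new reading comes with each control period).
- read_camera(name): name is "side" or "top"; returns a dict with "frame" (480x640x3 uint8, red, green, blue), "vertical_fov" (degrees; the focal length in pixels is half the picture's height over the tangent of half this angle, whatever the lens; pixels are square), "cx", "cy" (the principal point, pixels), "eye" and "orientation" of the camera in the world. Camera axes: x right, y up, looking along -z (the intrinsics and any distortion apply to the point x, -y, -z); pixel columns grow to the right and rows downward; lengths in m; the calibration is good to about 2 mm. A picture is of the moment at which its call begins. There is no depth.
- sign_off(): hands the job in, once; it reports no verdict.
The state is a dict: "time": time; "qpos": joint angles; "dq": joint speeds; "joint_efforts": joint torques, N m; "eef_pos": TCP position; "tcp_rot": TCP orientation; "contact_force": force on the tool from outside, world axes, zero at the start; "wrist_torque": the same for the moment, N m; "opening": opening from 0.0 (shut) to 1.0 (fully open).
Only numpy, scipy, OpenCV 4.12 (cv2) and the standard library are available. Lean on these libraries where they do the work, as an engineer would, in place of code of your own. Each camera call takes 0.05 s, during which the arm holds its last target. There are 200 camera calls.

## Working session

There is one attempt and no reset: what is moved stays moved. The work goes in short steps, Python scripts to look and compute and a tool call to move; the robot and the scene stay as the last step left them, time stands still between calls to the robot, and variables do not carry over. Pictures are saved under pics/ and viewed, about 8 in all and at most 12, crops included, and the job is handed in when it is done.

Besides the shell and the picture viewer there is one more tool, called after "Request:" in YAML: its name, and indented under it one key for each argument. drive_tool: Moves the arm, as the interface text tells. Its arguments: {"type":"object","properties":{"steps":{"type":"array","items":{"type":"array","items":{"type":"number"}}},"force":{"type":"number"}},"required":["steps"]}

```bash
mkdir -p pics
cat > h.py <<'E'
import numpy as np, cv2
from scipy.spatial.transform import Rotation as R
from plant import readout, read_camera, sign_off, ctrl
def snap(n,f):
    c=read_camera(n); cv2.imwrite(f'pics/{f}.png',c['frame'][:,:,::-1]); return c
def ray(c,u,v):
    f=240/np.tan(np.radians(c['vertical_fov'])/2)
    d=np.array([(u-c['cx'])/f,-(v-c['cy'])/f,-1])
    return np.array(c['eye']),R.from_quat(c['orientation']).apply(d)
def onz(c,u,v,z):
    e,d=ray(c,u,v); return e+d*(z-e[2])/d[2]
def proj(c,p):
    f=240/np.tan(np.radians(c['vertical_fov'])/2)
    q=R.from_quat(c['orientation']).inv().apply(np.array(p)-c['eye'])
    return c['cx']+f*q[0]/-q[2], c['cy']-f*q[1]/-q[2]
E
python3 - <<'E'
from h import *
for n in('top','side'):
    c=snap(n,n+'0'); print({k:v for k,v in c.items() if k!='frame'})
print(readout.get_state(),ctrl.grasp_offset)
E
```

```text
{'vertical_fov': 53.25562976519138, 'cx': 319.6066716665666, 'cy': 240.12124949611825, 'eye': array([ 0.1708037 , -0.0660031 ,  1.49340908]), 'orientation': array([-0.0795537 ,  0.08414706,  0.73250866, -0.67083645])}
{'vertical_fov': 42.78016329012079, 'cx': 314.66977113399133, 'cy': 246.6949270036121, 'eye': array([1.33057284, 0.92525806, 1.24746137]), 'orientation': array([0.15139538, 0.40020909, 0.85041011, 0.30612868])}
{'time': 0.1, 'qpos': array([ 1.18098144e+00,  2.87118340e-01,  1.57803504e+00,  1.09750172e-06,
        1.27862020e+00, -1.49991106e-01]), 'dq': array([-0.00025643, -0.00370783, -0.00307348,  0.00082952, -0.00024677,
       -0.00187246]), 'joint_efforts': array([ 1.51411245e-03, -4.07298374e+01, -2.93697596e+01, -1.05616175e-04,
        3.44861248e-03, -1.95816381e-05]), 'eef_pos': array([0.16006818, 0.65512835, 0.23005559]), 'tcp_rot': array([ 0.08384446,  0.7022347 , -0.08533058,  0.70182279]), 'contact_force': array([-0.90832442,  0.37443984, -0.27709309]), 'wrist_torque': array([-0.05484654,  0.04103754, -0.01722695]), 'opening': 0.9999185892619002} 0.0187
```

View pics/top0.png

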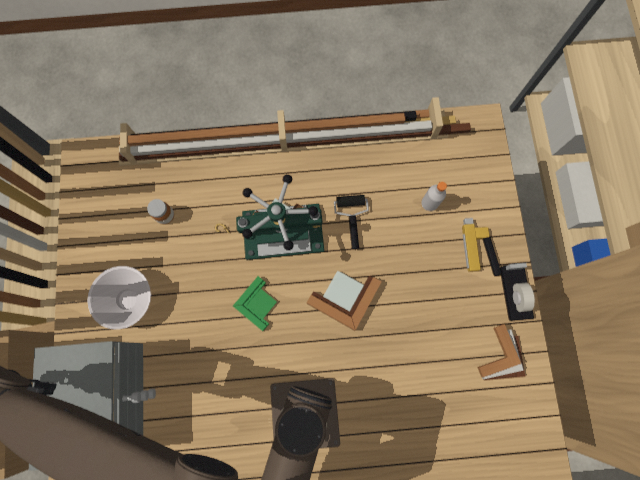

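View pics/side0.png

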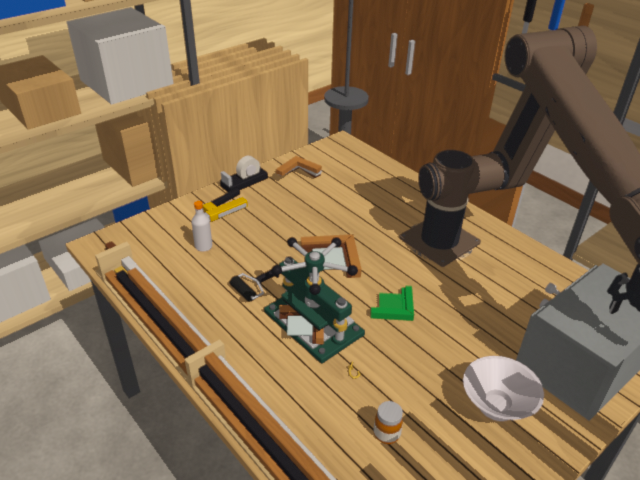

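Run:
```python
from h import *
t=cv2.imread('pics/top0.png')[160:280,220:380]; s=cv2.imread('pics/side0.png')[220:370,220:380]
cv2.imwrite('pics/c.png',np.hstack([cv2.resize(t,None,fx=2.5,fy=2.5,interpolation=2),cv2.resize(s,(400,375))[:300]]))
c=cv2.imread('pics/side0.png')[225:365,225:375]; cv2.imwrite('pics/cs.png',cv2.resize(c,None,fx=4,fy=4,interpolation=2))
c=cv2.imread('pics/top0.png')[165:265,225:335]; cv2.imwrite('pics/ct.png',cv2.resize(c,None,fx=6,fy=6,interpolation=2))
```

```text
(no output)
```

View pics/ct.png

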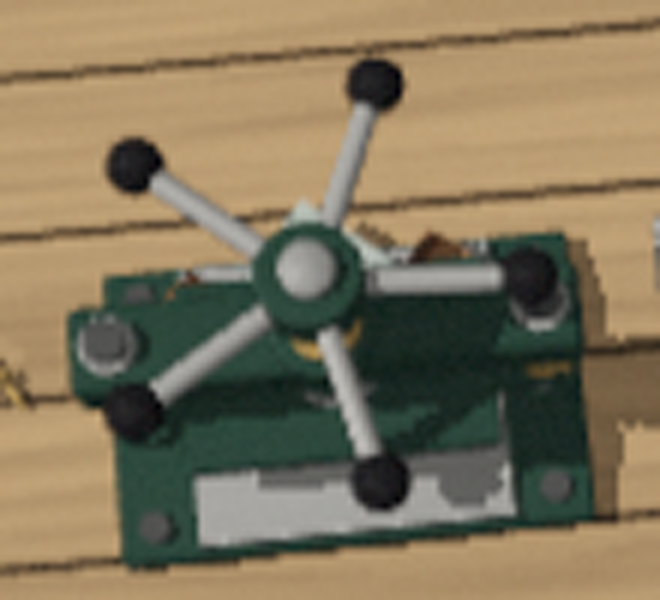

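View pics/cs.png

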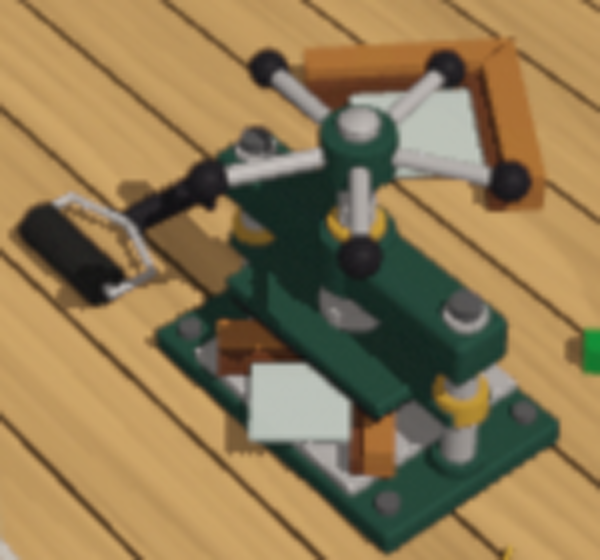

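Run:
```python
from h import *
T=read_camera('top');S=read_camera('side')
ct=[(375,85),(134,165),(134,411),(381,481),(531,275)]; cs=[(268,68),(446,68),(511,181),(360,257),(207,180)]
pt=[((u-2.5)/6+225,(v-2.5)/6+165) for u,v in ct]; ps=[((u-1.5)/4+225,(v-1.5)/4+225) for u,v in cs]
for z in(.215,.22,.225,.23):
  for n,c,p in(('T',T,pt),('S',S,ps)):
    P=np.array([onz(c,*q,z)[:2] for q in p]); m=P.mean(0); d=P-m
    print(z,n,m.round(4),np.hypot(*d.T).round(4),np.degrees(np.arctan2(d[:,1],d[:,0])).round(1))
# press base corners (bed 30mm): pillars nuts top z .17
for q in [(107,342),(540,310)]: print('nut',onz(T,(q[0]-2.5)/6+225,(q[1]-2.5)/6+165,.17))
h=onz(T,305/6+225,268/6+165,.256);print('cap',h)
print(readout.get_state()['contact_force'])
```

```text
0.215 T [0.5644 0.0249] [0.1007 0.1017 0.1011 0.1008 0.1021] [ -21.3   50.9  122.7 -165.3  -93.3]
0.215 S [0.552  0.0135] [0.1017 0.1021 0.1017 0.1022 0.1014] [ -93.3 -165.1  122.6   50.6  -21.4]
0.22 T [0.5628 0.0246] [0.1003 0.1013 0.1008 0.1004 0.1017] [ -21.3   50.9  122.7 -165.3  -93.3]
0.22 S [0.5558 0.018 ] [0.1012 0.1016 0.1013 0.1017 0.1009] [ -93.3 -165.1  122.6   50.6  -21.4]
0.225 T [0.5613 0.0242] [0.0999 0.1009 0.1004 0.1    0.1013] [ -21.3   50.9  122.7 -165.3  -93.3]
0.225 S [0.5596 0.0224] [0.1007 0.1011 0.1008 0.1012 0.1004] [ -93.3 -165.1  122.6   50.6  -21.4]
0.23 T [0.5597 0.0238] [0.0995 0.1005 0.1    0.0996 0.1009] [ -21.3   50.9  122.7 -165.3  -93.3]
0.23 S [0.5633 0.0268] [0.1002 0.1006 0.1003 0.1007 0.0999] [ -93.3 -165.1  122.6   50.6  -21.4]
nut [0.55678334 0.12731629 0.17      ]
nut [ 0.55434257 -0.08026896  0.17      ]
cap [0.55705582 0.02322335 0.256     ]
[ 0.85969792 -0.32775715  0.20144377]
```

```bash
cat >> h.py <<'E'
H=np.array([.5605,.0235])
def tgt(deg,r=.065,z=.19): return np.array([*(H+r*np.array([np.cos(np.radians(deg)),np.sin(np.radians(deg))])),z])
def plan(pts,p0,q):
    Rm=R.from_quat(q); p=np.array(p0)
    for t in pts: print((100*Rm.inv().apply(t-p)).round(2)); p=t
E
python3 - <<'E'
from h import *
s=readout.get_state();q=s['tcp_rot'];print(R.from_quat(q).as_matrix().round(3))
p=s['eef_pos'];plan([tgt(86.8,z=.30),tgt(86.8,z=.19)],p,q)
E
```

```text
[[-0.001  0.238  0.971]
 [-0.001  0.971 -0.238]
 [-1.    -0.001 -0.   ]]
[ -6.9  -45.48  52.71]
[11.    0.02  0.  ]
```

Request:
drive_tool:
  steps:
    - [-3.5,0,0,0,0]
    - [-3.4,0,0,0,0]
    - [0,-2.5,2.9,0,0]
    - [0,-2.5,2.9,0,0]
    - [0,-2.5,2.9,0,0]
    - [0,-2.5,2.9,0,0]
    - [0,-2.5,2.9,0,0]
    - [0,-2.5,2.9,0,0]
    - [0,-2.5,2.9,0,0]
    - [0,-2.5,2.9,0,0]

```text
time: 1.2
eef_pos: [0.3387, 0.4049, 0.3002]
tcp_rot: [0.084, 0.702, -0.085, 0.702]
contact_force: [0.3, -0.1, -0.7]
opening: -0.003
```

Request:
drive_tool:
  steps:
    - [0,-2.5,2.9,0,0]
    - [0,-2.5,2.9,0,0]
    - [0,-2.5,2.9,0,0]
    - [0,-2.5,2.9,0,0]
    - [0,-2.5,2.9,0,0]
    - [0,-2.5,2.9,0,0]
    - [0,-2.5,2.9,0,0]
    - [0,-2.5,2.9,0,0]
    - [0,-2.5,2.9,0,0]
    - [0,0,0,0,0]

```text
time: 2.2
eef_pos: [0.54, 0.1223, 0.2998]
tcp_rot: [0.086, 0.702, -0.087, 0.702]
contact_force: [-0.7, 0.5, -0.9]
opening: -0.002
```

Run:
```python
from h import *
s=readout.get_state();q=s['tcp_rot'];p=s['eef_pos'];print(s['time'],p,q,s['contact_force']);plan([tgt(86.8,z=.30),tgt(86.8,z=.19)],p,q)
T=snap('top','top1')
```

```text
2.2 [0.54001012 0.12230208 0.2997778 ] [ 0.08585118  0.7018202  -0.08676494  0.70181894] [-0.72522985  0.46518891 -0.86854064]
[-0.02 -2.7   3.16]
[ 1.1e+01  1.0e-02 -0.0e+00]
```

Request:
drive_tool:
  steps:
    - [0,-1.2,1.4,0,0]
    - [0,-1.2,1.4,0,0]
    - [0,0,0,0,0]
    - [0,0,0,0,0]

```text
time: 2.65
eef_pos: [0.5598, 0.0958, 0.3002]
tcp_rot: [0.085, 0.702, -0.085, 0.702]
contact_force: [-0.8, 0.5, -0.5]
opening: 0.0
```

Run:
```python
from h import *
s=readout.get_state();q=s['tcp_rot'];p=s['eef_pos'];print(s['time'],p,q,s['contact_force']);plan([tgt(86.8,z=.30),tgt(86.8,z=.19)],p,q)
T=snap('top','top2');S=snap('side','side2')
cv2.imwrite('pics/c2.png',np.hstack([cv2.resize(T['frame'][150:270,210:340,::-1],(390,360)),cv2.resize(S['frame'][190:370,210:405,::-1],(390,360))]))
```

```text
2.65 [0.55978555 0.09576968 0.30019114] [ 0.08476439  0.70219929 -0.08459677  0.70183655] [-0.81310976  0.53422988 -0.49693465]
[ 0.02 -0.61  0.6 ]
[ 1.1e+01 -0.0e+00  1.0e-02]
```

View pics/c2.png

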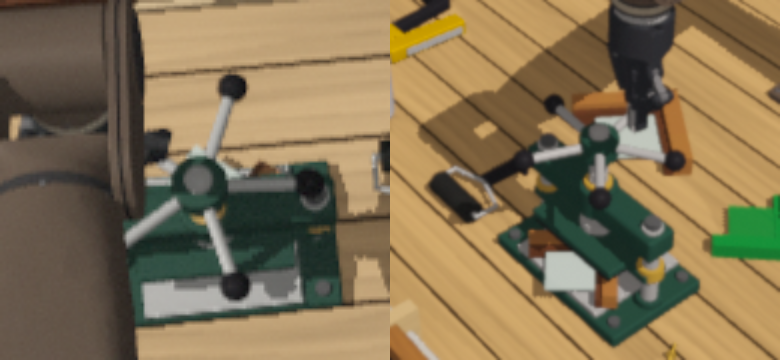

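Side view: wheel is undisturbed, with the gripper closed above the gap between two spokes. I'll lower it into the gap.

Request:
drive_tool:
  steps:
    - [0,-0.6,0.6,0,0]
    - [2,0,0,0,0]
    - [2,0,0,0,0]
    - [2,0,0,0,0]
    - [2,0,0,0,0]
    - [2,0,0,0,0]
    - [1,0,0,0,0]
    - [0,0,0,0,0]
    - [0,0,0,0,0]

```text
time: 3.65
eef_pos: [0.5645, 0.0884, 0.1911]
tcp_rot: [0.084, 0.702, -0.085, 0.702]
contact_force: [-0.4, 1.0, -0.2]
opening: 0.005
```

Run:
```python
from h import *
s=readout.get_state();q=s['tcp_rot'];p=s['eef_pos'];print(s['time'],p,s['contact_force']);plan([tgt(a) for a in np.arange(76.8,-330,-10)],p,q)
```

```text
3.65 [0.56454974 0.08842941 0.19108766] [-0.40233235  0.97959035 -0.20821953]
[0.11 0.1  1.09]
[ 0.   -0.09  1.13]
[ 0.   -0.28  1.1 ]
[ 0.   -0.47  1.03]
[ 0.   -0.64  0.93]
[ 0.   -0.79  0.81]
[ 0.   -0.92  0.66]
[ 0.   -1.02  0.49]
[ 0.   -1.09  0.3 ]
[ 0.   -1.13  0.11]
[ 0.   -1.13 -0.09]
[-0.   -1.1  -0.28]
[-0.   -1.03 -0.47]
[-0.   -0.93 -0.64]
[-0.   -0.81 -0.79]
[-0.   -0.66 -0.92]
[-0.   -0.49 -1.02]
[-0.   -0.3  -1.09]
[-0.   -0.11 -1.13]
[-0.    0.09 -1.13]
[-0.    0.28 -1.1 ]
[-0.    0.47 -1.03]
[-0.    0.64 -0.93]
[-0.    0.79 -0.81]
[-0.    0.92 -0.66]
[-0.    1.02 -0.49]
[-0.    1.09 -0.3 ]
[-0.    1.13 -0.11]
[-0.    1.13  0.09]
[0.   1.1  0.28]
[0.   1.03 0.47]
[0.   0.93 0.64]
[0.   0.81 0.79]
[0.   0.66 0.92]
[0.   0.49 1.02]
[0.   0.3  1.09]
[0.   0.11 1.13]
[ 0.   -0.09  1.13]
[ 0.   -0.28  1.1 ]
[ 0.   -0.47  1.03]
[ 0.   -0.64  0.93]
```

Request:
drive_tool:
  steps:
    - [0.1,0.1,1.1,0,0]
    - [0,-0.1,1.1,0,0]
    - [0,-0.3,1.1,0,0]
    - [0,-0.5,1.0,0,0]
    - [0,-0.6,0.9,0,0]
    - [0,-0.8,0.8,0,0]
    - [0,-0.9,0.7,0,0]
    - [0,-1.0,0.5,0,0]

```text
time: 4.45
eef_pos: [0.6252, 0.0318, 0.19]
tcp_rot: [0.085, 0.702, -0.084, 0.702]
contact_force: [-2.5, 3.4, 2.0]
opening: -0.0
```

```bash
cat > m.py <<'E'
from h import *
s=readout.get_state();q=s['tcp_rot'];p=s['eef_pos'];f=s['contact_force'];d=p[:2]-H
a=np.degrees(np.arctan2(d[1],d[0]));u=d/np.hypot(*d);print(s['time'],p,'deg',a,'r',np.hypot(*d),'f',f,'tang torque',-(d[0]*f[1]-d[1]*f[0]),'rad',f[:2]@u)
E
python3 m.py
```

```text
4.45 [0.62516621 0.03184729 0.19001735] deg 7.3552229935860165 r 0.06520273054164544 f [-2.45593572  3.37176232  1.98106707] tang torque -0.23853950062311766 rad -2.004072184335091
```

Request:
drive_tool:
  steps:
    - [0,-1.1,0.3,0,0]
    - [0,-1.1,0.1,0,0]
    - [0,-1.1,-0.1,0,0]
    - [0,-1.1,-0.3,0,0]
    - [0,-1.0,-0.5,0,0]
    - [0,-0.9,-0.6,0,0]
    - [0,-0.8,-0.8,0,0]
    - [0,-0.7,-0.9,0,0]
    - [0,-0.5,-1.0,0,0]
    - [0,-0.3,-1.1,0,0]

```text
time: 5.45
eef_pos: [0.5559, -0.041, 0.1897]
tcp_rot: [0.084, 0.701, -0.085, 0.703]
contact_force: [5.9, 0.9, -0.2]
opening: -0.0
```

```bash
python3 m.py
python3 - <<'E'
from h import *
T=snap('top','top3');S=snap('side','side3')
cv2.imwrite('pics/c3.png',np.hstack([cv2.resize(T['frame'][150:270,210:340,::-1],(390,360)),cv2.resize(S['frame'][225:365,225:375,::-1],(390,360))]))
s=readout.get_state();plan([tgt(a) for a in np.arange(-103.2,-330,-10)],s['eef_pos'],s['tcp_rot'])
E
```

```text
5.45 [ 0.55590868 -0.04101162  0.18970437] deg -94.07090151247506 r 0.06467479215633506 f [ 5.89037017  0.94184325 -0.19007519] tang torque -0.37567299162216533 rad -1.3576294493343906
[-0.06 -0.1  -0.86]
[ 0.    0.09 -1.13]
[ 0.    0.28 -1.1 ]
[ 0.    0.47 -1.03]
[ 0.    0.64 -0.93]
[ 0.    0.79 -0.81]
[-0.    0.92 -0.66]
[-0.    1.02 -0.49]
[-0.    1.09 -0.3 ]
[-0.    1.13 -0.11]
[-0.    1.13  0.09]
[-0.    1.1   0.28]
[-0.    1.03  0.47]
[-0.    0.93  0.64]
[-0.    0.81  0.79]
[-0.    0.66  0.92]
[-0.    0.49  1.02]
[-0.    0.3   1.09]
[-0.    0.11  1.13]
[-0.   -0.09  1.13]
[-0.   -0.28  1.1 ]
[-0.   -0.47  1.03]
[-0.   -0.64  0.93]
```

View pics/c3.png

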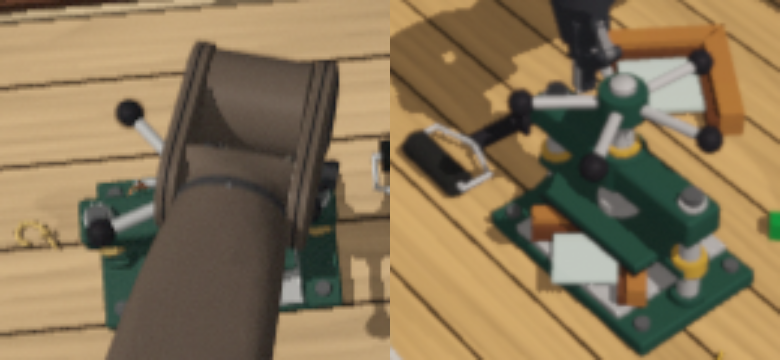

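Request:
drive_tool:
  steps:
    - [0,-0.1,-0.9,0,0]
    - [0,0.1,-1.1,0,0]
    - [0,0.3,-1.1,0,0]
    - [0,0.5,-1.0,0,0]

```text
time: 5.95
eef_pos: [0.5192, -0.0237, 0.1899]
tcp_rot: [0.084, 0.701, -0.085, 0.704]
contact_force: [4.6, -2.3, -0.3]
opening: 0.001
```

```bash
python3 m.py
```

```text
5.95 [ 0.51915807 -0.02369231  0.18990921] deg -131.21936383604856 r 0.06273969477391536 f [ 4.6194399  -2.25298694 -0.33391559] tang torque -0.3111448732967006 rad -1.3492715485014302
```

Request:
drive_tool:
  steps:
    - [0,0.5,-1.0,0,0]
    - [0,0.7,-0.9,0,0]
    - [0,0.9,-0.7,0,0]
    - [0,1.0,-0.5,0,0]

```text
time: 6.35
eef_pos: [0.4959, 0.0138, 0.19]
tcp_rot: [0.083, 0.701, -0.086, 0.703]
contact_force: [3.1, -4.7, 0.3]
opening: -0.007
```

```bash
python3 m.py
python3 - <<'E'
from h import *
S=snap('side','side4'); cv2.imwrite('pics/c4.png',cv2.resize(S['frame'][225:365,225:375,::-1],None,fx=4,fy=4,interpolation=2))
s=readout.get_state();plan([tgt(a) for a in np.arange(-180,-330,-7)],s['eef_pos'],s['tcp_rot'])
E
```

```text
6.35 [0.49588041 0.01375707 0.19003536] deg -171.42588605583808 r 0.0653499470162644 f [ 3.09805392 -4.70152167  0.28027612] tang torque -0.3339945131508749 rad -2.362486232891161
[-0.04  0.76 -0.13]
[-0.    0.78 -0.14]
[-0.    0.79 -0.04]
[-0.    0.79  0.05]
[-0.    0.78  0.15]
[-0.    0.76  0.24]
[-0.    0.72  0.33]
[-0.    0.67  0.42]
[-0.    0.62  0.5 ]
[-0.    0.55  0.57]
[-0.    0.48  0.63]
[-0.    0.4   0.69]
[-0.    0.31  0.73]
[-0.    0.22  0.76]
[-0.    0.13  0.78]
[-0.    0.03  0.79]
[-0.   -0.07  0.79]
[-0.   -0.16  0.78]
[-0.   -0.26  0.75]
[-0.   -0.35  0.71]
[-0.   -0.43  0.67]
[-0.   -0.51  0.61]
```

View pics/c4.png

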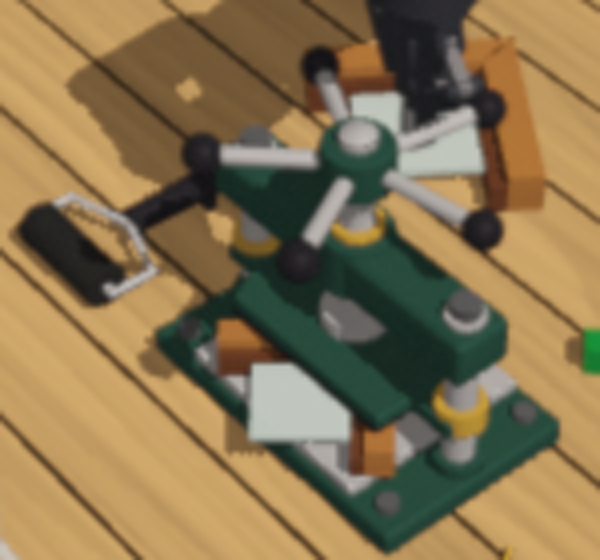

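Request:
drive_tool:
  steps:
    - [0,0.8,-0.1,0,0]
    - [0,0.8,-0.1,0,0]
    - [0,0.8,0,0,0]
    - [0,0.8,0.1,0,0]

```text
time: 6.8
eef_pos: [0.502, 0.0457, 0.1887]
tcp_rot: [0.084, 0.703, -0.085, 0.701]
contact_force: [-0.4, -5.9, -1.8]
opening: -0.004
```

```bash
python3 m.py
```

```text
6.8 [0.50196068 0.04568819 0.18870474] deg 159.2417640204696 r 0.06260325970003494 f [-0.37567692 -5.87692555 -1.84926611] tang torque -0.35236683653516765 rad -1.7316424323213604
```

Request:
drive_tool:
  steps:
    - [0,0.8,0.1,0,0]
    - [0,0.8,0.2,0,0]
    - [0,0.7,0.3,0,0]
    - [0,0.7,0.4,0,0]

```text
time: 7.2
eef_pos: [0.5145, 0.0695, 0.1877]
tcp_rot: [0.079, 0.708, -0.088, 0.697]
contact_force: [-24.3, -28.2, 12.0]
opening: -0.004
```

```bash
python3 m.py
```

```text
7.2 [0.51449911 0.06945115 0.18773626] deg 135.0309937106123 r 0.06501992046036349 f [-24.28880567 -28.1800814   12.00404282] tang torque -2.4124073759902833 rad -2.731477500704127
```

```bash
python3 - <<'E'
from h import *
S=snap('side','side5'); cv2.imwrite('pics/c5.png',cv2.resize(S['frame'][225:365,225:375,::-1],None,fx=4,fy=4,interpolation=2))
E
python3 m.py
```

```text
7.25 [0.51429615 0.06908403 0.18784464] deg 135.38689837477776 r 0.06490531500217608 f [-15.62675959 -19.52755673   6.55464495] tang torque -1.614579052117604 rad -2.5903620870049267
```

View pics/c5.png

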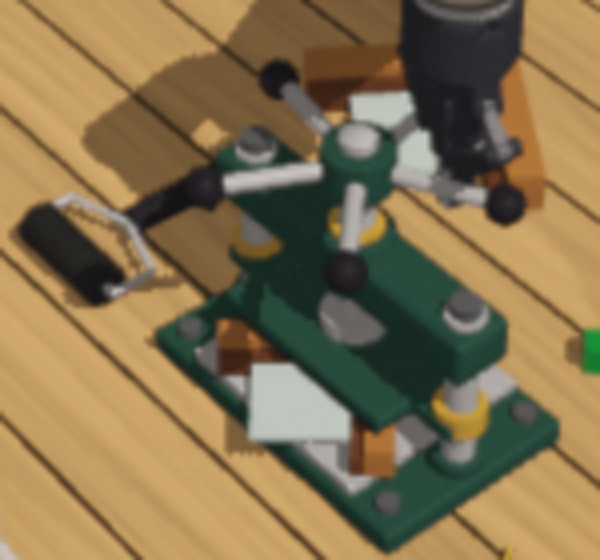

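```bash
python3 - <<'E'
from h import *
S=read_camera('side')
k=lambda L:[((u-1.5)/4+225,(v-1.5)/4+225) for u,v in L]
now=k([(278,79),(207,187),(346,271),(505,203)])
for z in (.209,.211,.213,.215,.217):
  P=np.array([onz(S,*q,z)[:2] for q in now]);d=P-H;print(z,np.hypot(*d.T).round(4),np.degrees(np.arctan2(d[:,1],d[:,0])).round(1))
  x=np.linalg.lstsq(np.c_[2*P,np.ones(len(P))],(P**2).sum(1),rcond=None)[0];print('  fit centre',x[:2].round(4)); d=P-x[:2];print('  ',np.hypot(*d.T).round(4),np.degrees(np.arctan2(d[:,1],d[:,0])).round(1))
E
python3 m.py
```

```text
0.209 [0.1052 0.0981 0.0956 0.0983] [-99.2 -28.7  45.6 121.2]
  fit centre [0.5568 0.0195]
   [0.1008 0.0996 0.101  0.0999] [-97.4 -25.6  45.7 118.2]
0.211 [0.1031 0.0984 0.0977 0.0988] [-98.5 -27.4  45.7 120. ]
  fit centre [0.5583 0.0213]
   [0.1006 0.0994 0.1008 0.0997] [-97.4 -25.6  45.7 118.2]
0.213 [0.101  0.0987 0.0998 0.0994] [-97.8 -26.1  45.8 118.7]
  fit centre [0.5598 0.023 ]
   [0.1004 0.0992 0.1007 0.0995] [-97.4 -25.6  45.7 118.2]
0.215 [0.0989 0.0992 0.1019 0.1001] [-97.1 -24.8  45.9 117.5]
  fit centre [0.5613 0.0248]
   [0.1002 0.099  0.1005 0.0993] [-97.4 -25.6  45.7 118.2]
0.217 [0.0968 0.0996 0.104  0.1007] [-96.3 -23.5  46.  116.3]
  fit centre [0.5627 0.0265]
   [0.1    0.0988 0.1003 0.0991] [-97.4 -25.6  45.7 118.2]
7.3 [0.51422636 0.06906606 0.1877916 ] deg 135.44142650037918 r 0.0649424015891431 f [-15.34433599 -16.73695877   7.3915957 ] tang torque -1.4736609282391628 rad -0.809933186728717
```

Request:
drive_tool:
  steps:
    - [0,0.15,0.1,0,0]
    - [0,0,0,0,0]
    - [0,0,0,0,0]

```text
time: 7.6
eef_pos: [0.5143, 0.0691, 0.1878]
tcp_rot: [0.078, 0.709, -0.089, 0.695]
contact_force: [-18.2, -19.9, 7.8]
opening: -0.001
```

```bash
python3 m.py
```

```text
7.6 [0.51434828 0.06914204 0.18781368] deg 135.31813181605077 r 0.0649089917187574 f [-18.19201422 -19.87374541   7.79806543] tang torque -1.7475282054570087 rad -1.039693189396539
```

Request:
drive_tool:
  steps:
    - [0,-0.4,-0.3,0,0]
    - [0,-0.5,-0.3,0,0]
    - [0,-0.8,-0.4,0,0]
    - [0,-0.4,-0.2,0,0]
    - [0,0,0,0,0]
    - [0,0,0,0,0]

```text
time: 8.2
eef_pos: [0.5039, 0.0567, 0.1894]
tcp_rot: [0.085, 0.702, -0.084, 0.702]
contact_force: [-0.2, -0.3, -0.4]
opening: 0.001
```

```bash
python3 m.py
```

```text
8.2 [0.503889   0.05672648 0.18944579] deg 149.59020644388858 r 0.06564148182261317 f [-0.15671325 -0.28879279 -0.38490741] tang torque -0.02155587809085878 rad -0.011027715129501708
```

Free of contact. Next I'll lift straight up and move away, back along the way I came.

Request:
drive_tool:
  steps:
    - [-2,0,0,0,0]
    - [-3,0,0,0,0]
    - [-3,0,0,0,0]
    - [-3,0,0,0,0]
    - [0,2,-2,0,0]
    - [0,2.5,-2.5,0,0]
    - [0,2.5,-2.5,0,0]
    - [0,2.5,-2.5,0,0]
    - [0,2,-2,0,0]
    - [0,0,0,0,0]

```text
time: 9.2
eef_pos: [0.4179, 0.1979, 0.2996]
tcp_rot: [0.083, 0.702, -0.083, 0.702]
contact_force: [0.7, -0.9, 0.2]
opening: 0.002
```

```bash
python3 m.py
python3 - <<'E'
from h import *
T=snap('top','top6');S=snap('side','side6')
cv2.imwrite('pics/c6.png',np.hstack([cv2.resize(T['frame'][160:270,220:340,::-1],(393,360),interpolation=2),cv2.resize(S['frame'][225:365,225:375,::-1],(386,360),interpolation=2)]))
a=cv2.imread('pics/side0.png').astype(int);d=np.abs(a-S['frame'][:,:,::-1].astype(int)).sum(2)
for n,(x0,y0,x1,y1) in dict(corner=(285,300,325,345),glue=(190,200,215,250),driver=(205,190,250,220),roller=(225,270,262,302),hook=(343,360,362,380),jar=(370,400,405,445)).items(): print(n,(d[y0:y1,x0:x1]>60).mean().round(3))
E
```

```text
9.2 [0.41791846 0.19793024 0.29958698] deg 129.2630089630124 r 0.22528960324781347 f [ 0.67824104 -0.93048327  0.1899335 ] tang torque -0.014363987782487347 rad -1.1496716755770222
corner 0.158
glue 0.0
driver 0.0
roller 0.05
hook 0.0
jar 0.0
```

View pics/c6.png

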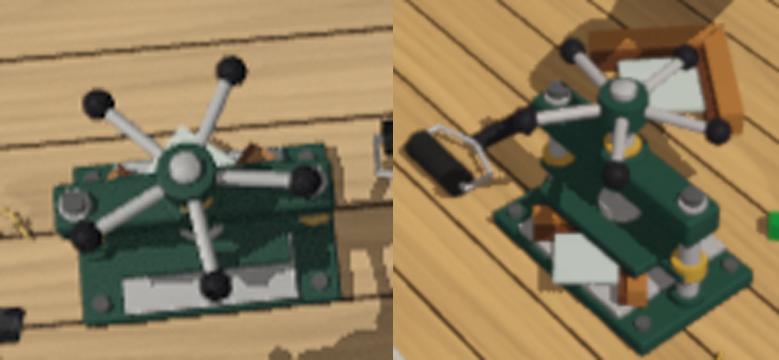

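Run:
```python
from h import *
T=read_camera('top')
P=np.array([onz(T,(u+.5)/3.275+220-.5,(v+.5)/3.273+160-.5,.2135)[:2] for u,v in [(231,70),(98,103),(86,238),(216,286),(305,181)]])
d=P-P.mean(0);a=np.degrees(np.arctan2(d[:,1],d[:,0]));print(P.mean(0),np.hypot(*d.T),a,'shift',(a-[-21.3,50.9,122.7,-165.3,-93.3]).mean())
# glass edge shift in side view (light pixels in bed region)
for f in('side0','side5','side6'):
    b=cv2.imread(f'pics/{f}.png')[312:338,285:316]; m=(b.min(2)>165)
    ys,xs=np.nonzero(m);print(f,m.sum(),xs.mean().round(2),ys.mean().round(2))
```

```text
[0.56041241 0.02420887] [0.10080538 0.1011322  0.1008566  0.1005548  0.10038853] [ -25.88959841   45.53051802  118.43146101 -169.97138468  -98.30326129] shift -4.780453070909427
side0 374 13.35 13.46
side5 355 12.87 14.29
side6 336 12.61 13.94
```

```bash
python3 -c "
from plant import sign_off; print(sign_off())"
```

```text
the job is handed in; nothing more can be done
None
```

I wound the star wheel clockwise about 293° (5.11 rad) with the shut fingers, until it would hardly turn any further. Then I backed off, lifted clear and handed the job in at about 9 s. `sign_off` gave no verdict.

- **Nip:** The resisting torque rose from about 0.35 to about 1.5–2.4 N m. A further 2 mm push turned the wheel only 0.1°, so I take it to be at or near the hard stop, with the platen nipping the sample. I could not measure the platen's force on the sample. The cameras also can't fix the starting angle closely enough to confirm a wheel reading above 5.2.
- **Wheel and hub:** After release the wheel held its angle within about 0.2°. The hub dropped about 13 mm, which fits 5.1 rad of turn.
- **Corner sample and bystanders:** The sample's glass moved under 1 px in the side view. I first measured a 16% pixel change in that region, which I put down to the lowered platen and its shadow. The glue bottle, point driver, cup hook and jar showed no change. The roller's region changed 5%, probably from the arm's shadow, and it looks unmoved.
- **Contact force:** The horizontal push on the spoke peaked at about 37 N, or 39 N in all, just under the 40 N limit if that limit counts the fingers. The last reading with the arm clear was about 1 N, no more than sensor noise.

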